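# Level the fingers of the profile gauge

### The arm

A 6-joint arm with a two-finger parallel gripper is mounted at the origin on the work surface; the furniture and walls round the work are solid. World frame = base frame: x ahead of the robot, y to its left, z up, the work surface at z = 0. Lengths are in m, angles in degrees, forces in N, time in s.
With the tool pointing down it reaches from about 0.25 to 0.725 m from the base axis. Payload 9.7 kg.
Tool frame: the origin (TCP) lies on the centre line of the jaws, within the pads' length; the fingertips stand bot.nose_length ahead of it and the grasp point (between the pads) lies 11 mm behind it (bot.nose_length is the distance from the TCP to the fingertips, in m); z points along the fingers, y is the line along which they close (so a half turn about z gives the same grasp; the last joint's range is limited). The gripper opens to 85 mm and grips with 20 to 120 N. Pads are 22 mm wide; open, the fingers measure 114 mm over their backs; the gripper's body (76 mm by 85 mm) begins 54 mm behind the grasp point. The pads swing forward as they close: fully open they stand 13 mm farther back than shut.
Start: joints at [69.271, 4.979, 10.078, 95.1, 0, 90], TCP at [0.195, 0.514, 0.239] pointing down, gripper open.
Joint ranges: [-179.16, 179.16], [-48.56, 103.87], [-65.8, 70.77], [-126.05, 130.52], [-82.76, 87.17], [-180, 180]. Speed limits (degrees/s): [127.2, 127.2, 147.25, 180, 180, 180].

### API

Orientations are given as [roll, pitch, yaw] about the fixed x, y, z axes, in that order (R = Rz(yaw) Ry(pitch) Rx(roll)).
In Python, from workcell import bot gives the robot as it stands. The module is installed in compiled form; this text tells all that it offers.
- The arm moves only by the shell command python3 -m inch 'ROWS' [OPENING] [FORCE]. ROWS is JSON, a list of rows, each a list of 4 numbers: the shift along the world's x, y, z in cm, then the turn about the world's z in degrees. A call has exactly 8 rows; each row is the pose to reach, as a shift and turn from the pose commanded when the call began; what a row does not reach only later rows make up. A row lasts 1/8 s, in which the tool goes at most 62.5 mm and 10.7 degrees, less where a joint would pass 70% of its speed; a pose out of reach is approached as far as the arm can. A call with a gripper value outside its range is refused whole. OPENING is the finger opening in cm, from 0 to 8.54, set as the call begins (- or left out, the last holds). The fingers move at their own pace and stop on an object; FORCE is the grip in N (left out, the last holds). Time passes only in rows, so rows that repeat a pose let the fingers close, or fill a call up. It gives the time, the measured TCP pose, the force, the opening and the grip force at its end, in the units of the state.
- bot.get_obs(): the state, without advancing time (a new reading comes with each control period).
- bot.camera(name): name is "scene" or "top" or "wrist"; returns a dict with "img" (420x560x3 uint8, red, green, blue), "fovy" (degrees; the focal length in pixels is half the picture's height over the tangent of half this angle, whatever the lens; pixels are square), "cx", "cy" (the principal point, pixels), "R" (3x3) and "t" (3): a world point X has camera coordinates R X + t; the wrist camera has in their place "mount" (4x4, takes a point from camera to tool coordinates, whose origin is the TCP and whose axes are the flange's). Camera axes: x right, y down, z forward; pixel columns grow to the right and rows downward; lengths in m; the calibration is good to about 2 mm. A picture is of the moment at which its call begins: read the wrist's pose just before it. There is no depth.
- bot.job_done(): hands the job in; it is judged then, once.
Trained networks look in a picture, given as the dict that the camera call returned (one of the last four; its "shot" number tells which), for a name from the list of things; names that differ only in an ending like _2 or _b are one class to them, and where a whole thing is asked for, a point or a joint stands for the part that bears it (a point fixed in the world has none). Each returns a list of dicts, best first, with "score" (0 to 1); they miss things now and then, are a little off and sometimes report something else, mostly with a low value. They report only what shows in the picture. A call takes as long as a camera call.
- bot.find_in(thing, picture): "point" ([column, row] in pixels, amid what is visible of it).
- bot.landmark_of(thing, picture): "point" ([column, row] in pixels: a listed point, or the origin of a listed thing).
The state is a dict: "time": time; "q": joint angles; "qd": joint speeds; "joint_efforts": joint torques, N m; "ee_pos": TCP position; "tcp_rot": TCP orientation; "wrist_force": force on the tool from outside, world axes, zero at the start; "torque": the same for the moment, N m; "opening": finger opening in m; "grasp_force": force on a finger pad.
Only numpy, scipy, OpenCV 4.12 (cv2) and the standard library are available. Lean on these libraries where they do the work, as an engineer would, in place of code of your own. Each camera call takes 0.05 s, during which the arm holds its last target. There are 200 camera calls.

### The job

The profile gauge on the clipboard still holds the outline of the last wheel rim. Run your fingertips gently along the frame's front edge, from one end of the row to the other, and slide all its protruding fingers back until every one is flush with that edge, so that it is ready for the next rim. Do not pick the gauge up, force it or push it out of its place, and leave the wheel nuts, the setting ring and the plug gauge beside it alone.

Things in the scene. Friction and masses are not known exactly. Their poses are not given: they have to be found in the camera images.
- profile_gauge: contour (profile) gauge, about 1.5 kg, loose on the sheet of the fixed flat clipboard (top 4 mm above the bench): a metal frame 50 mm deep (x), 166 mm long (y), 24 mm tall, aluminium cover over a dark base plate, 16 steel fingers side by side between them. Origin: centre of the underside; z up; -x is the front, facing the robot, where the fingers stand out. The frame's straight front edge is at x = -25 mm
- gauge_edge_left (a point): point on the frame's front edge, 12 mm above the clipboard, at y = +60 mm of the gauge: the middle of finger 1, the left end of the row as seen from the robot. Beyond the row, the last 17 mm of the frame at each end is a solid block flush with this edge. A sideways or inward push of 6 to 13 N on the gauge begins to shift it
- gauge_edge_right (a point): the same at y = -60 mm: the middle of finger 16, the right end of the row
- finger1 (a joint): how far finger 1 (y = +60 mm) stands out of the front edge, m: 0 flush, 0.021 most, -0.001 least. All are flat steel strips, 7.4 mm wide at 8 mm pitch, 8 to 17 mm above the clipboard, 74 mm long (pushed in, they stand out 24 mm at the back), with rounded front ends. Each slides alone along the gauge's x, with a drag under 1 N, and stays where it is left
- finger2 (a joint): the same for finger 2, at y = +52 mm of the gauge
- finger3 (a joint): the same for finger 3, at y = +44 mm of the gauge
- finger4 (a joint): the same for finger 4, at y = +36 mm of the gauge
- finger5 (a joint): the same for finger 5, at y = +28 mm of the gauge
- finger6 (a joint): the same for finger 6, at y = +20 mm of the gauge
- finger7 (a joint): the same for finger 7, at y = +12 mm of the gauge
- finger8 (a joint): the same for finger 8, at y = +4 mm of the gauge
- finger9 (a joint): the same for finger 9, at y = -4 mm of the gauge
- finger10 (a joint): the same for finger 10, at y = -12 mm of the gauge
- finger11 (a joint): the same for finger 11, at y = -20 mm of the gauge
- finger12 (a joint): the same for finger 12, at y = -28 mm of the gauge
- finger13 (a joint): the same for finger 13, at y = -36 mm of the gauge
- finger14 (a joint): the same for finger 14, at y = -44 mm of the gauge
- finger15 (a joint): the same for finger 15, at y = -52 mm of the gauge
- finger16 (a joint): the same for finger 16, at y = -60 mm of the gauge
- wheel_nut_a: loose chromed wheel nut, 30 mm across, 19 mm tall, standing on its flange on the bench; a bystander. Origin: centre of the underside
- wheel_nut_b: a second, equal wheel nut; a bystander. Origin: centre of the underside
- ring: setting ring, black with a white face, 58 mm across, 20 mm tall, lying flat on the bench; a bystander. Origin: centre of the underside
- plug: plug gauge, double-ended, 123 mm long along its own y, 27 mm wide, 24 mm tall, lying on the bench; a bystander. Origin: centre of the underside

How it is judged (in metres and radians):
On the way, in this order (a step that is already met when the one before it is completed fails the run):
1. the finger at one end of the row is flush (under 2.5 mm) while the one at the other end still stands out (((value of joint finger1 below 0.0025 m and value of joint finger16 above 0.0025 m) or (value of joint finger16 below 0.0025 m and value of joint finger1 above 0.0025 m))), for 0.1 s.
2. all sixteen fingers are flush (value of joint each of finger1, finger2, finger3, finger4, finger5, finger6, finger7, finger8, finger9, finger10, finger11, finger12, finger13, finger14, finger15, finger16 below 0.0025 m), for 0.1 s.
At the end, for the whole second after the job is handed in: all sixteen fingers stand out less than 2.5 mm from the frame's front edge; the gauge lies flat and at rest on the clipboard, both ends of its edge within 25 mm of where they were (all of step 2 and distance of each of gauge_edge_left, gauge_edge_right from where it was at the start of the episode below 0.025 m and angle between profile_gauge's own z axis and vertical below 0.05 rad and height (world z) of profile_gauge below 0.008 m and linear speed of profile_gauge below 0.01 m/s); the robot touches nothing.
It fails at once if the gauge is lifted off the clipboard or tipped (height (world z) of profile_gauge above 0.012 m or angle between profile_gauge's own z axis and vertical above 0.12 rad).
It fails at once if the gauge is pushed out of its place: an end of its edge more than 30 mm away (distance of any of gauge_edge_left, gauge_edge_right from where it was at the start of the episode above 0.03 m).
It fails at once if the gauge is forced (more than 30 N on it) (contact force between any of the fingers, the arm and profile_gauge above 30 N).
It fails at once if a wheel nut, the ring or the plug gauge is moved by more than 10 mm (distance of any of wheel_nut_a, wheel_nut_b, ring, plug from where it was at the start of the episode above 0.01 m).
It also fails if it takes over 64 s, if anything falls off the work surface, if the arm or the gripper's body presses on something with over 40 N, if the wrist force passes 120 N, or if a joint passes its speed limit or range.

## Working session

There is one attempt and no reset: what is moved stays moved. The work goes in short steps, Python scripts to look and compute and a shell command to move; the robot and the scene stay as the last step left them, time stands still between calls to the robot, and variables do not carry over. Pictures are saved under pics/ and viewed, at most 10 in all, crops included, and the job is handed in when it is done.

```bash
mkdir -p pics
cat > h.py <<'E'
import numpy as np,cv2
from workcell import bot
def ray(c,p):
    f=c['img'].shape[0]/2/np.tan(np.radians(c['fovy'])/2)
    d=np.array([(p[0]-c['cx'])/f,(p[1]-c['cy'])/f,1.])
    R=np.array(c['R']);t=np.array(c['t']);return -R.T@t,R.T@d
def onz(c,p,z):
    o,d=ray(c,p);return o+d*(z-o[2])/d[2]
def save(c,n): cv2.imwrite('pics/'+n,c['img'][:,:,::-1])
E
python3 - <<'E'
from h import *
o=bot.get_obs();print(o['ee_pos'],o['tcp_rot'],o['opening'],bot.nose_length,o['time'])
for n in('top','scene'):
    c=bot.camera(n);save(c,n+'0.png')
    for th,z in(('gauge_edge_left',.016),('gauge_edge_right',.016),('profile_gauge',.004),('wheel_nut_a',0),('ring',0),('plug',0)):
        for r in bot.landmark_of(th,c)[:2]: print(n,th,np.round(r['point']),round(r['score'],2),np.round(onz(c,r['point'],z),4))
E
```

```text
[0.19460584 0.51419722 0.23859043] [-1.79925921e+02  9.21184929e-04  1.59270768e+02] 0.08573531462906743 0.008 0.0
top gauge_edge_left [244. 228.] 0.6 [0.4274 0.1783 0.016 ]
top gauge_edge_right [296. 188.] 0.89 [0.4991 0.0812 0.016 ]
top gauge_edge_right [244. 229.] 0.25 [0.4254 0.1793 0.016 ]
top profile_gauge [264. 196.] 0.77 [0.4861 0.1413 0.004 ]
top wheel_nut_a [382. 182.] 0.7 [ 0.5104 -0.0789  0.    ]
top wheel_nut_a [188. 173.] 0.56 [0.5336 0.2859 0.    ]
top ring [359. 160.] 0.92 [ 0.5527 -0.0374  0.    ]
top ring [187. 175.] 0.46 [0.5308 0.287  0.    ]
top plug [182. 296.] 0.62 [0.3043 0.2979 0.    ]
scene gauge_edge_left [267. 203.] 0.58 [0.4316 0.1829 0.016 ]
scene gauge_edge_right [330. 216.] 0.68 [0.5001 0.0749 0.016 ]
scene profile_gauge [301. 206.] 0.66 [0.4862 0.1405 0.004 ]
scene wheel_nut_a [398. 265.] 0.7 [ 0.5137 -0.0821  0.    ]
scene wheel_nut_a [276. 166.] 0.55 [0.5385 0.2798 0.    ]
scene ring [392. 238.] 0.84 [ 0.5598 -0.0332  0.    ]
scene plug [180. 208.] 0.59 [0.3001 0.2991 0.    ]
```

View pics/top0.png

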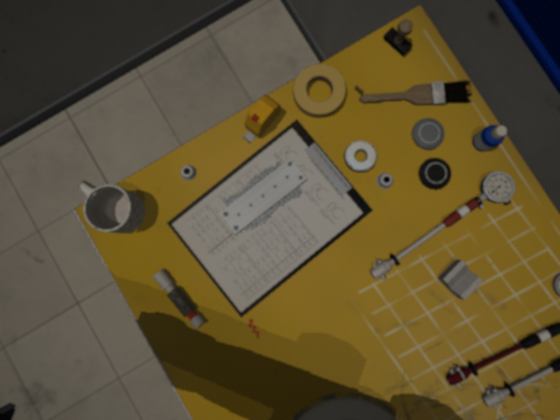

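View pics/scene0.png

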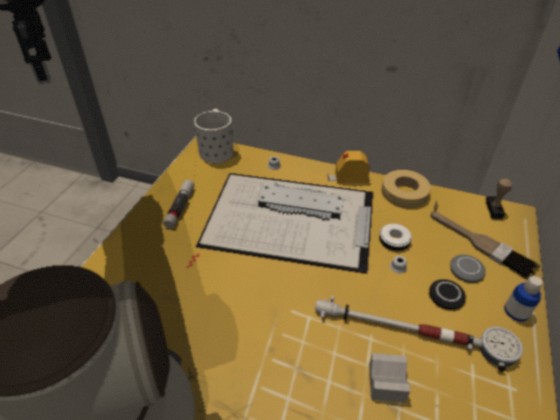

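The top view shows the gauge on the clipboard with ends near (225,215) and (298,172) and its fingers toward the robot. Both cameras agree on a yaw of about 36°. Next I'll get a close look with the gripper shut and aligned.

```bash
python3 -m inch '[[3,-5,0,9],[6,-10,0,18],[9,-16,0,27],[12,-22,0,36],[15,-28,0,45],[18,-34,0,54],[20,-39,0,57],[22,-42,0,57]]' 0 20
python3 -m inch '[[0,0,0,0],[0,0,0,0],[0,0,0,0],[0,0,0,0],[0,0,0,0],[0,0,0,0],[0,0,0,0],[0,0,0,0]]'
cat >> h.py <<'E'
from scipy.spatial.transform import Rotation as Ro
def wrist():
    o=bot.get_obs();c=bot.camera('wrist')
    T=np.eye(4);T[:3,:3]=Ro.from_euler('xyz',o['tcp_rot'],degrees=True).as_matrix();T[:3,3]=o['ee_pos']
    W=np.linalg.inv(T@np.array(c['mount']));c['R']=W[:3,:3];c['t']=W[:3,3];return o,c
def px(c,X):
    f=c['img'].shape[0]/2/np.tan(np.radians(c['fovy'])/2);p=c['R']@np.array(X)+c['t'];return f*p[:2]/p[2]+[c['cx'],c['cy']]
E
python3 - <<'E'
from h import *
o,c=wrist();save(c,'w1.png');print(o['ee_pos'],o['tcp_rot'],np.round(c['mount'],3),o['opening'])
for th,z in(('gauge_edge_left',.016),('gauge_edge_right',.016),('profile_gauge',.004)):
    for r in bot.landmark_of(th,c)[:2]: print(th,np.round(r['point']),round(r['score'],2),np.round(onz(c,r['point'],z),4))
E
```

```text
time: 1.7
ee_pos: [0.4145, 0.0936, 0.2397]
tcp_rot: [-180.0, 0.1, -143.6]
wrist_force: [0.1, 0.6, 0.3]
opening: 0.0002
grasp_force: 0.0
time: 2.7
ee_pos: [0.4141, 0.0954, 0.2393]
tcp_rot: [180.0, 0.0, -143.7]
wrist_force: [-0.7, 0.9, 0.6]
opening: 0.0
grasp_force: 0.0
[0.41410041 0.0954417  0.2392692 ] [ 1.79999103e+02  3.40521235e-04 -1.43729323e+02] [[-0.    -0.959 -0.285  0.072]
 [ 1.    -0.     0.    -0.001]
 [-0.    -0.285  0.959 -0.134]
 [ 0.     0.     0.     1.   ]] 4.431969821287926e-05
gauge_edge_left [319. 225.] 0.69 [0.4321 0.1737 0.016 ]
gauge_edge_right [229. 224.] 0.63 [0.5005 0.0782 0.016 ]
profile_gauge [278. 237.] 0.55 [0.481  0.1441 0.004 ]
```

View pics/w1.png

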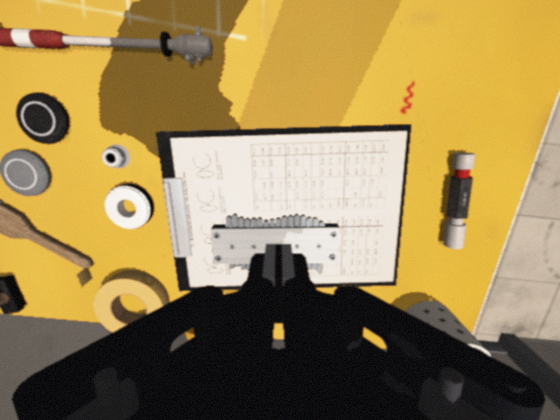

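The wrist view confirms the layout. The front edge runs along row ~225 from col 211 to 340, finger ends reach row ~214, and nothing stands on the sheet in front. I'll descend in front of finger 1.

```bash
python3 -m inch '[[-0.5,2,-3,-0.3],[-1.1,4.7,-6,-0.3],[-1.1,4.7,-10,-0.3],[-1.1,4.7,-14,-0.3],[-1.1,4.7,-17,-0.3],[-1.1,4.7,-20,-0.3],[-1.1,4.7,-22,-0.3],[-1.1,4.7,-22,-0.3]]'
python3 - <<'E'
from h import *
o,c=wrist();save(c,'w2.png');print(o['ee_pos'],o['tcp_rot'],o['wrist_force'])
for th,z in(('gauge_edge_left',.016),('gauge_edge_right',.016),('profile_gauge',.004)):
    for r in bot.landmark_of(th,c)[:2]: print(th,np.round(r['point']),round(r['score'],2),np.round(onz(c,r['point'],z),4))
E
```

```text
time: 3.9
ee_pos: [0.4021, 0.142, 0.0181]
tcp_rot: [180.0, -0.2, -144.0]
wrist_force: [-0.2, 0.1, 0.8]
opening: 0.0002
grasp_force: 0.0
[0.40208508 0.14202159 0.01805398] [ 1.79956475e+02 -1.51639080e-01 -1.44033442e+02] [-0.21553482  0.05993869  0.83865079]
gauge_edge_right [ 85. 334.] 0.89 [0.5006 0.0795 0.016 ]
```

View pics/w2.png

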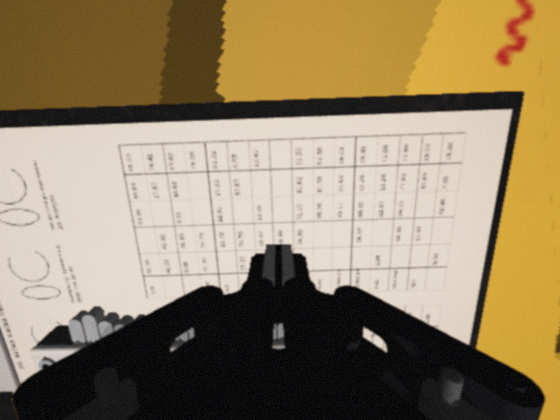

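The gripper stands clear in front of the left fingers, with the right-end fingers visible at (85,330). Edge-right is reconfirmed, so I'll push in.

```bash
python3 -m inch '[[0.5,0.36,0,0],[0.9,0.65,0,0],[1.2,0.87,0,0],[1.5,1.1,0,0],[1.75,1.27,0,0],[2.0,1.45,0,0],[2.25,1.63,0,0],[2.25,1.63,0,0]]'
python3 -m inch '[[0.04,0.03,0,0],[0.08,0.06,0,0],[0.12,0.09,0,0],[0.16,0.12,0,0],[0.16,0.12,0,0],[0.16,0.12,0,0],[0.16,0.12,0,0],[0.16,0.12,0,0]]'
```

```text
time: 5.1
ee_pos: [0.4258, 0.1588, 0.0192]
tcp_rot: [-180.0, 0.0, -144.0]
wrist_force: [0.8, -1.2, 0.1]
opening: 0.0
grasp_force: 0.0
time: 6.1
ee_pos: [0.4272, 0.1599, 0.0193]
tcp_rot: [-180.0, 0.0, -144.0]
wrist_force: [-0.3, -1.8, -0.4]
opening: -0.0002
grasp_force: 0.5
```

```bash
python3 -m inch '[[0.04,0.03,0,0],[0.08,0.06,0,0],[0.08,0.06,0,0],[0.08,0.06,0,0],[0.08,0.06,0,0],[0.08,0.06,0,0],[0.08,0.06,0,0],[0.08,0.06,0,0]]'
python3 -m inch '[[0.04,0.03,0,0],[0.08,0.06,0,0],[0.08,0.06,0,0],[0.08,0.06,0,0],[0.08,0.06,0,0],[0.08,0.06,0,0],[0.08,0.06,0,0],[0.08,0.06,0,0]]'
```

```text
time: 7.1
ee_pos: [0.4275, 0.1601, 0.0192]
tcp_rot: [-180.0, -0.1, -144.0]
wrist_force: [-2.8, -4.0, 2.9]
opening: -0.0001
grasp_force: 2.8
time: 8.1
ee_pos: [0.4276, 0.1602, 0.0191]
tcp_rot: [-180.0, -0.2, -144.0]
wrist_force: [-8.1, -6.7, 6.7]
opening: 0.0003
grasp_force: 5.4
```

Contact with the frame is felt (about 10 N, stiff) 12 mm ahead of the TCP, as predicted. I'll back off, shift 20 mm to the right and repeat, stopping about 0.7 mm short.

```bash
python3 -m inch '[[-1.2,-0.87,0,0],[-2.4,-1.75,0,0],[-1.22,-3.37,0,0],[-0.7,-2.99,0,0],[0,-2.48,0,0],[0.6,-2.04,0,0],[0.99,-1.76,0,0],[0.99,-1.76,0,0]]'
python3 -m inch '[[0,0,0,0],[0,0,0,0],[0,0,0,0],[-1.2,-0.87,0,0],[-2.4,-1.75,0,0],[-2.4,-1.75,0,0],[-1.22,-3.37,0,0],[-1.22,-3.37,0,0]]'
python3 -m inch '[[0.4,0.29,0,0],[0.8,0.58,0,0],[1.2,0.87,0,0],[1.6,1.16,0,0],[2.0,1.45,0,0],[2.4,1.75,0,0],[2.4,1.75,0,0],[2.4,1.75,0,0]]'
```

```text
time: 9.1
ee_pos: [0.4388, 0.144, 0.0191]
tcp_rot: [180.0, -0.0, -144.0]
wrist_force: [0.4, -0.1, 0.6]
opening: 0.0001
grasp_force: 0.0
time: 10.1
ee_pos: [0.427, 0.1093, 0.0195]
tcp_rot: [-180.0, 0.0, -144.1]
wrist_force: [-0.1, -1.4, -0.2]
opening: -0.0004
grasp_force: 0.0
time: 11.1
ee_pos: [0.4506, 0.1273, 0.0193]
tcp_rot: [-180.0, 0.0, -144.0]
wrist_force: [0.8, -0.6, -0.1]
opening: -0.0003
grasp_force: 0.0
```

```bash
python3 -m inch '[[-1.2,-0.87,0,0],[-2.4,-1.75,0,0],[-2.4,-1.75,0,0],[-1.22,-3.37,0,0],[-1.22,-3.37,0,0],[-1.22,-3.37,0,0],[-0.8,-3.07,0,0],[-0.4,-2.78,0,0]]'
python3 -m inch '[[0.4,0.29,0,0],[0.8,0.58,0,0],[1.2,0.87,0,0],[1.58,1.15,0,0],[1.58,1.15,0,0],[1.58,1.15,0,0],[1.58,1.15,0,0],[1.58,1.15,0,0]]'
python3 -m inch '[[-1.2,-0.87,0,0],[-2.4,-1.75,0,0],[-2.4,-1.75,0,0],[-1.22,-3.37,0,0],[-1.22,-3.37,0,0],[-1.22,-3.37,0,0],[-0.8,-3.07,0,0],[-0.4,-2.78,0,0]]'
python3 -m inch '[[0.4,0.29,0,0],[0.8,0.58,0,0],[1.2,0.87,0,0],[1.58,1.15,0,0],[1.58,1.15,0,0],[1.58,1.15,0,0],[1.58,1.15,0,0],[1.58,1.15,0,0]]'
```

```text
time: 12.1
ee_pos: [0.4467, 0.1, 0.0193]
tcp_rot: [180.0, 0.0, -144.0]
wrist_force: [0.6, 0.9, 0.1]
opening: -0.0
grasp_force: 0.0
time: 13.1
ee_pos: [0.4623, 0.111, 0.0193]
tcp_rot: [-180.0, 0.0, -144.0]
wrist_force: [-0.2, -0.3, 0.1]
opening: 0.0002
grasp_force: 0.1
time: 14.1
ee_pos: [0.4586, 0.0837, 0.0193]
tcp_rot: [-180.0, 0.0, -144.0]
wrist_force: [0.7, -1.1, -0.8]
opening: -0.0
grasp_force: 0.0
time: 15.1
ee_pos: [0.4741, 0.0947, 0.0193]
tcp_rot: [-180.0, 0.0, -144.0]
wrist_force: [0.4, 0.5, -0.8]
opening: -0.0003
grasp_force: 0.0
```

```bash
python3 -m inch '[[-1.2,-0.87,0,0],[-2.4,-1.75,0,0],[-2.4,-1.75,0,0],[-1.22,-3.37,0,0],[-1.22,-3.37,0,0],[-1.22,-3.37,0,0],[-0.8,-3.07,0,0],[-0.4,-2.78,0,0]]'
python3 -m inch '[[0.4,0.29,0,0],[0.8,0.58,0,0],[1.2,0.87,0,0],[1.58,1.15,0,0],[1.58,1.15,0,0],[1.58,1.15,0,0],[1.58,1.15,0,0],[1.58,1.15,0,0]]'
python3 -m inch '[[0.04,0.03,0,0],[0.08,0.06,0,0],[0.08,0.06,0,0],[0.08,0.06,0,0],[0.08,0.06,0,0],[0.08,0.06,0,0],[0.08,0.06,0,0],[0.08,0.06,0,0]]'
```

```text
time: 16.1
ee_pos: [0.4703, 0.0674, 0.0193]
tcp_rot: [-180.0, 0.0, -144.0]
wrist_force: [0.1, -0.6, -0.3]
opening: 0.0002
grasp_force: 0.0
time: 17.1
ee_pos: [0.4859, 0.0783, 0.0193]
tcp_rot: [-180.0, 0.0, -144.0]
wrist_force: [-0.1, -0.1, -0.2]
opening: -0.0001
grasp_force: 0.0
time: 18.1
ee_pos: [0.4867, 0.079, 0.0193]
tcp_rot: [180.0, 0.0, -144.0]
wrist_force: [-0.1, -1.3, 0.4]
opening: 0.0001
grasp_force: 0.5
```

```bash
python3 -m inch '[[0.04,0.03,0,0],[0.08,0.06,0,0],[0.08,0.06,0,0],[0.08,0.06,0,0],[0.08,0.06,0,0],[0.08,0.06,0,0],[0.08,0.06,0,0],[0.08,0.06,0,0]]'
python3 -m inch '[[0.02,0.015,0,0],[0.04,0.03,0,0],[0.04,0.03,0,0],[0.04,0.03,0,0],[0.04,0.03,0,0],[0.04,0.03,0,0],[0.04,0.03,0,0],[0.04,0.03,0,0]]'
```

```text
time: 19.1
ee_pos: [0.4875, 0.0796, 0.0193]
tcp_rot: [-180.0, 0.0, -144.0]
wrist_force: [0.4, -0.1, -0.6]
opening: 0.0003
grasp_force: 0.1
time: 20.1
ee_pos: [0.4877, 0.0798, 0.0192]
tcp_rot: [180.0, -0.0, -144.0]
wrist_force: [-4.1, -3.0, 1.6]
opening: 0.0001
grasp_force: 2.3
```

The right end is felt 1.5 mm farther in, so the gauge is yawed about 35°. I'll do finger 16 squarely, then slide gently along the true edge with about 0.5 mm of gap.

```bash
python3 -m inch '[[-1.2,-0.9,0,-0.4],[-2.4,-1.8,0,-0.9],[-1.92,-2.44,0,-0.9],[-1.3,-1.98,0,-0.9],[-0.7,-1.53,0,-0.9],[-0.1,-1.08,0,-0.9],[0.41,-0.69,0,-0.9],[0.41,-0.69,0,-0.9]]'
python3 -m inch '[[0,0,0,0],[-0.6,0.8,0,0],[-1.2,1.6,0,0],[-1.8,2.4,0,0],[-2.4,3.2,0,0],[-3.0,4.0,0,0],[-3.6,4.8,0,0],[-4.2,5.6,0,0]]'
python3 -m inch '[[-0.6,0.8,0,0],[-1.2,1.6,0,0],[-1.8,2.4,0,0],[-2.34,3.12,0,0],[-2.34,3.12,0,0],[-2.34,3.12,0,0],[-2.34,3.12,0,0],[-2.34,3.12,0,0]]'
python3 -m inch '[[-1.2,-0.9,0,0],[-2.4,-1.8,2,0],[-3.6,-2.7,6,0],[-3.6,-2.7,11,0],[-3.6,-2.7,16,0],[-3.6,-2.7,18,0],[-3.6,-2.7,18,0],[-3.6,-2.7,18,0]]'
python3 -m inch '[[1,-1,0,0],[3,-2,0,0],[5,-3,0,0],[5,-3,0,0],[5,-3,0,0],[5,-3,0,0],[5,-3,0,0],[5,-3,0,0]]'
python3 - <<'E'
from h import *
o,c=wrist();print(o['ee_pos'],o['tcp_rot'])
for th,z in(('gauge_edge_left',.016),('gauge_edge_right',.016)):
    for r in bot.landmark_of(th,c)[:2]: print(th,np.round(r['point']),round(r['score'],2),np.round(onz(c,r['point'],z),4))
u,v=px(c,(.468,.127,.016)).astype(int);print(u,v)
a=c['img'][max(v-60,0):v+60,max(u-90,0):u+90]
cv2.imwrite('pics/w3.png',cv2.resize(a,None,fx=4,fy=4,interpolation=cv2.INTER_CUBIC)[:,:,::-1])
E
```

```text
time: 21.1
ee_pos: [0.4922, 0.0734, 0.019]
tcp_rot: [180.0, -0.0, -144.9]
wrist_force: [-0.9, -0.1, 0.3]
opening: -0.0003
grasp_force: 0.0
time: 22.1
ee_pos: [0.4496, 0.1296, 0.0193]
tcp_rot: [-180.0, 0.0, -144.9]
wrist_force: [-0.3, 0.4, -0.2]
opening: 0.0001
grasp_force: 0.0
time: 23.1
ee_pos: [0.4267, 0.1601, 0.0193]
tcp_rot: [180.0, -0.0, -145.0]
wrist_force: [-0.4, -0.0, 0.8]
opening: 0.0001
grasp_force: 0.0
time: 24.1
ee_pos: [0.3899, 0.1329, 0.198]
tcp_rot: [180.0, -0.1, -144.9]
wrist_force: [-0.1, -0.8, -0.3]
opening: 0.0
grasp_force: 0.0
time: 25.1
ee_pos: [0.4404, 0.1034, 0.1994]
tcp_rot: [-180.0, 0.0, -144.9]
wrist_force: [-0.2, -0.2, -0.1]
opening: 0.0002
grasp_force: 0.0
[0.44043032 0.10339624 0.19941958] [-1.79992836e+02  1.51218265e-02 -1.44905064e+02]
gauge_edge_left [286. 230.] 0.64 [0.4786 0.1402 0.016 ]
gauge_edge_left [334. 216.] 0.62 [0.4332 0.1756 0.016 ]
gauge_edge_right [230. 218.] 0.6 [0.503  0.0797 0.016 ]
281 216
```

View pics/w3.png

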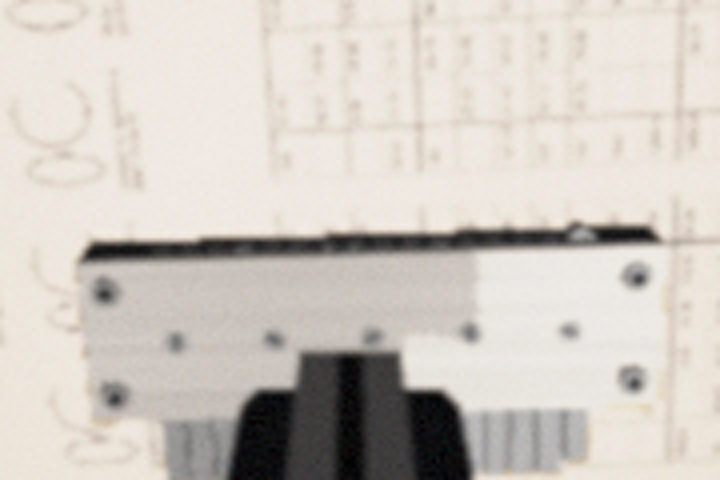

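In the crop, only finger 1 at (580,232) still sticks out, by about 3 mm; the rest of the edge is flush. My pass ended a bit short of it, so I'll push it at y≈+62.

```bash
python3 -m inch '[[-2,2,0,0],[-4.4,4.7,-3,0],[-4.4,4.7,-7,0],[-4.4,4.7,-11,0],[-4.4,4.7,-15,0],[-4.4,4.7,-17.5,0],[-4.4,4.7,-18,0],[-4.4,4.7,-18,0]]'
python3 -m inch '[[0.4,0.3,0,0],[0.8,0.6,0,0],[1.2,0.9,0,0],[1.6,1.2,0,0],[1.9,1.43,0,0],[2.2,1.65,0,0],[2.4,1.8,0,0],[2.4,1.8,0,0]]'
python3 -m inch '[[0,0,0,0],[0,0,0,0],[0,0,0,0],[0,0,0,0],[0,0,0,0],[0,0,0,0],[0,0,0,0],[0,0,0,0]]'
```

```text
time: 26.25
ee_pos: [0.3968, 0.1503, 0.0199]
tcp_rot: [-180.0, 0.0, -144.9]
wrist_force: [0.4, -0.6, -0.1]
opening: -0.0002
grasp_force: 0.0
time: 27.25
ee_pos: [0.4207, 0.1683, 0.0193]
tcp_rot: [180.0, -0.0, -144.9]
wrist_force: [-0.8, -0.4, 0.3]
opening: 0.0001
grasp_force: 0.0
time: 28.25
ee_pos: [0.4206, 0.1682, 0.0192]
tcp_rot: [180.0, -0.0, -144.9]
wrist_force: [0.0, -0.7, -0.0]
opening: -0.0
grasp_force: 0.0
```

```bash
python3 -m inch '[[0.03,0.02,0,0],[0.06,0.05,0,0],[0.06,0.05,0,0],[0.06,0.05,0,0],[0.06,0.05,0,0],[0.06,0.05,0,0],[0.06,0.05,0,0],[0.06,0.05,0,0]]'
python3 -m inch '[[-1.2,-0.9,0,0],[-2.4,-1.8,2,0],[-3.6,-2.7,6,0],[-3.6,-2.7,11,0],[-3.6,-2.7,16,0],[-3.0,-2.7,16,0],[-2.0,-3.7,16,0],[-1.0,-4.7,16,0]]'
python3 -m inch '[[1,-1,0,0],[2,-2,0,0],[2,-2,0,0],[2,-2,0,0],[2,-2,0,0],[2,-2,0,0],[2,-2,0,0],[2,-2,0,0]]'
python3 - <<'E'
from h import *
o,c=wrist();print(o['ee_pos'],o['tcp_rot'])
for th,z in(('gauge_edge_left',.016),('gauge_edge_right',.016)):
    for r in bot.landmark_of(th,c)[:2]: print(th,np.round(r['point']),round(r['score'],2),np.round(onz(c,r['point'],z),4))
u,v=px(c,(.468,.127,.016)).astype(int);print(u,v)
a=c['img'][max(v-60,0):v+60,max(u-80,0):u+80]
cv2.imwrite('pics/w4.png',cv2.resize(a,None,fx=5,fy=5,interpolation=cv2.INTER_CUBIC)[:,:,::-1])
E
```

```text
time: 29.25
ee_pos: [0.4211, 0.1686, 0.0192]
tcp_rot: [-180.0, -0.0, -144.9]
wrist_force: [-1.9, -2.4, 1.3]
opening: 0.0001
grasp_force: 1.6
time: 30.25
ee_pos: [0.4112, 0.1208, 0.178]
tcp_rot: [180.0, -0.1, -144.9]
wrist_force: [0.5, 0.4, 0.1]
opening: -0.0001
grasp_force: 0.0
time: 31.25
ee_pos: [0.4311, 0.1018, 0.1793]
tcp_rot: [-180.0, 0.0, -144.9]
wrist_force: [0.4, 0.6, 0.4]
opening: -0.0
grasp_force: 0.0
[0.43114398 0.10181358 0.17932343] [-1.79997698e+02  3.12124556e-03 -1.44918392e+02]
gauge_edge_left [335. 229.] 0.88 [0.4315 0.1768 0.016 ]
gauge_edge_left [223. 230.] 0.57 [0.503  0.0778 0.016 ]
278 230
```

View pics/w4.png

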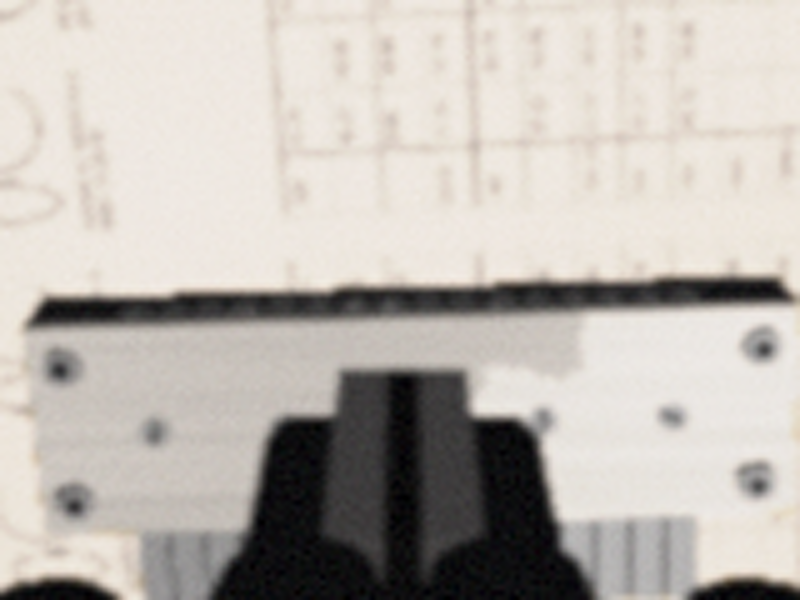

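The front edge now shows one straight dark line (rows ~285–310) with no finger standing out. The gauge has not shifted, and the arm is clear.

```bash
python3 -c "
from workcell import bot
print(bot.job_done())"
```

```text
the job is handed in; nothing more can be done
None
```

I slid all sixteen fingers back flush with the gauge's front edge and handed the job in at about 31 s. The last picture shows the gauge in its place and no finger standing out, but the hand-in returned no verdict.

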